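Catch pan under the mill, then two even turns over the heavy point

ROBOT

A 7-joint arm with a two-finger parallel gripper is mounted at the origin on the work surface. World frame = base frame: x ahead of the robot, y to its left, z up, the work surface at z = 0. Lengths are in m, angles in rad, forces in N, time in s.
With the tool pointing down it reaches from about 0.35 to 0.9 m from the base axis. Payload 8.1 kg.
Tool frame: the origin (TCP) lies at the very end of the fingers, on their centre line; the grasp point (between the pads) lies 19 mm behind it; x points along the fingers, y is the direction in which the jaws open and shut, and the axes are right-handed (so a half turn about x gives the same grasp; the last joint's range is limited). The gripper opens to 92 mm and grips with 3 to 60 N. Pads are 19 mm wide; open, the fingers measure 130 mm over their backs; the gripper's body (75 mm by 190 mm) begins 47 mm behind the grasp point.
Start: joints at [1.233, 0.434, 0.025, 1.573, -0.012, 1.134, -0.075], TCP at [0.145, -0.608, 0.227] pointing down, gripper open.
Joint ranges: [-2.62, 2.62], [-0.44, 2.09], [-1.27, 1.32], [0.08, 2.57], [-1.32, 4.46], [0.12, 2], [-2.74, 2.74]. Speed limits (rad/s): [2.22, 2.22, 3.01, 3.01, 3.14, 3.14, 3.14].

INTERFACE

Orientations are given as a rotation vector (axis times angle).
In Python, from cell import arm gives the robot as it stands.
- The arm moves only by the tool servo_tool, never from a script. Its argument "plan" is a list of rows, each a list of 2 entries, a list of its own where there are three numbers: the shift along the world's x, y, z in cm, then the turn, a rotation vector about the world's x, y, z in degrees. A call has 1 to 12 rows; each row is the pose to reach, as a shift and turn from the pose measured when the call began; what a row does not reach only later rows make up. A row lasts 1/10 s, in which the tool goes at most 50 mm and 8.59 degrees, less where a joint would pass 70% of its speed; a pose out of reach is approached as far as the arm can. A call with a gripper value outside its range is refused whole. "grip" is the opening, from 0 (shut) to 1 (fully open), set as the call begins (left out, the last holds). The fingers move at their own pace and stop on an object; "squeeze" is the grip in N (left out, the last holds). Time passes only in rows, so rows that repeat a pose let the fingers close. It gives the time, the measured TCP pose, the force and the opening at its end, in the units of the state.
- arm.observe(): the state, without advancing time (a new reading comes with each control period).
- arm.get_image(name): name is "scene" or "top"; returns a dict with "frame" (480x640x3 uint8, blue, green, red), "fx", "fy", "cx", "cy" (pixels), "position" and "rotation" of the camera in the world. Camera axes: x right, y down, z forward; pixel columns grow to the right and rows downward; lengths in m; the calibration is good to about 2 mm. A picture is of the moment at which its call begins. There is no depth.
- arm.sign_off(): hands the job in, once; it reports no verdict.
Trained networks look in a picture, given as the dict that the camera call returned (one of the last four; its "shot" number tells which), for a name from the list of things; names that differ only in an ending like _2 or _b are one class to them, and where a whole thing is asked for, a point or a joint stands for the part that bears it (a point fixed in the world has none). Each returns a list of dicts, best first, with "score" (0 to 1); they miss things now and then, are a little off and sometimes report something else, mostly with a low value. They report only what shows in the picture. A call takes as long as a camera call. They do not tell look-alikes from the thing itself.
- arm.search_frame(picture, query): "at" ([column, row] in pixels, amid what is visible of it).
- arm.trace(picture, query): "pixels" (480x640 bool, what is visible of it) and "at" ([column, row] in pixels, amid what is visible of it).
The state is a dict: "clock": time; "joints": joint angles; "dq": joint speeds; "joint_efforts": joint torques, N m; "position": TCP position; "ee_rot": TCP orientation; "force": force on the tool from outside, world axes, zero at the start; "ft_torque": the same for the moment, N m; "width": opening from 0.0 (shut) to 1.0 (fully open).
Only numpy, scipy, OpenCV 4.12 (cv2) and the standard library are available. Lean on these libraries where they do the work, as an engineer would, in place of code of your own. Each camera call takes 0.05 s, during which the arm holds its last target.

TASK

Slide the square steel catch pan under the coffee mill's chute so that the chute's mouth is over the middle of the pan. Then crank the mill clockwise (seen from above) at a steady pace, going over its heavy point exactly twice and never letting the handle race ahead or kick back, and leave the handle parked pointing out right above the chute. Leave the other things on the counter where they are.

Things in the scene. Friction and masses are not known exactly. Their poses are not given: they have to be found in the camera images.
- mill_axis (a point): On the mill's vertical crank axis, 180 mm above the counter (mid-height of the knob). The mill is a fixed wooden box 100 x 100 mm on a 120 x 120 mm base board, with a steel top at 129 mm height and a flat steel crank arm (22 mm wide, its top at 154 mm; hub to 163 mm; pin in the knob to 200 mm). z is up, y points out along the chute.
- outlet (a point): Middle of the mouth of the steel chute that slopes out of the mill's side: 120 mm from the crank axis along the mill's y, 55 mm above the counter. The chute is 40 mm wide, its lowest edge about 48 mm above the counter, so the pan passes beneath. Same axes as mill_axis.
- crank (a joint): Crank angle, rad, growing clockwise from above, counting whole turns; 0, 6.28, 12.57: arm points along the chute. Starts within 0.9 of 0 and stays put there. Friction 0.2 N m. Heavy point at 3.14 and 9.42 (arm away from chute): a spring pushes back before it and drives on after it, up to 0.65 N m a sixth of a turn either side. Racing: over 4 rad/s; kicking back: over 1 rad/s backwards.
- knob_grip (a point): Mid-height of the upright round wooden knob at the end of the crank arm, 180 mm above the counter, 85 mm from the crank axis. The knob is 32 mm across, reaches from 155 to 203 mm above the counter and spins freely on its pin, so a gripper can hold it without turning.
- pan_grip (a point): Middle of the grip of the catch pan's handle: an upright wooden bar 12 mm thick (along x), running along y from 50 to 142 mm from the pan's middle, from 12 to 34 mm above the counter. This point lies 105 mm from the pan's middle along the pan's +y, 24 mm above the counter. The pan's y axis points from the pan out along its handle, z up.
- pan_mid (a point): Middle of the loose square steel catch pan (100 x 100 mm, 28 mm high, walls 3 mm, about 0.22 kg), 14 mm above its underside. Same axes as pan_grip.
- cup_a: Stainless cup, 72 mm across, 75 mm tall, near the robot; origin under its centre. To be left alone.
- cup_b: The other, same stainless cup, right of the mill. To be left alone.
- teapot: White porcelain teapot, 118 mm tall, about 200 mm long with spout, at the back; origin under its centre. To be left alone.
- saucer: White saucer, 110 mm across, 14 mm tall, near the robot; origin under its centre. To be left alone.
- spoon: Steel spoon, 160 mm long, lying right of the mill. To be left alone.
Mind the look-alikes: they are no part of the job. What is shaped like the part that bears pan_grip but red is not meant.

How it is judged:
On the way, in this order (a step that is already met when the one before it is completed fails the run):
1. the catch pan stands on the counter under the chute's mouth (horizontal distance between pan_mid and outlet below 0.03 m and angle between pan_mid's own z axis and vertical below 0.1 rad and height (world z) of pan_mid below 0.022 m), for 0.2 s.
2. the crank has gone over its heavy point once (value of joint crank above 3.8 rad).
3. the crank has gone over its heavy point a second time (value of joint crank above 10.1 rad).
At the end, for the whole second after the job is handed in: The crank has been turned clockwise over its heavy point twice and rests within 0.35 rad of pointing along the chute (crank at 12.57), at rest; the pan stands flat on the counter with its middle within 30 mm (horizontally) of the chute's mouth (all of step 1 and value of joint crank between 12.216 and 12.916 rad and velocity of joint crank between -0.05 and 0.05 rad/s); the robot touches nothing.
It fails at once if the handle raced ahead (over 4 rad/s) (velocity of joint crank above 4 rad/s).
It fails at once if the handle kicked back (over 1 rad/s backwards) (velocity of joint crank below -1 rad/s).
It fails at once if the mill was cranked without the pan under the chute (value of joint crank above 2.2 rad and horizontal distance between pan_mid and outlet above 0.045 m).
It fails at once if the crank went over its heavy point a third time (value of joint crank above 15.7 rad).
It fails at once if another thing was shifted by more than 30 mm (distance of any of cup_a, cup_b, teapot, saucer, spoon from where it was at the start of the episode above 0.03 m).
It also fails if it takes over 72 s, if anything falls off the work surface, if the arm or the gripper's body presses on something with over 40 N, if the wrist force passes 120 N, or if a joint passes its speed limit or range.

## Working session

There is one attempt and no reset: what is moved stays moved. The work goes in short steps, Python scripts to look and compute and a tool call to move; the robot and the scene stay as the last step left them, time stands still between calls to the robot, and variables do not carry over. Pictures are saved under pics/ and viewed, and the job is handed in when it is done.

Besides the shell and the picture viewer there is one more tool, called after "Call:" as name([rows], argument=value, ...), one row to a line, values as JSON. servo_tool: Moves the arm, as the interface text tells. Its arguments: {"type":"object","properties":{"plan":{"type":"array","items":{"type":"array"}},"grip":{"type":"number"},"squeeze":{"type":"number"}},"required":["plan"]}

```bash
ls; mkdir -p pics; python3 - <<'E'
from cell import arm
import cv2
s=arm.observe(); print({k:(v if not hasattr(v,'round') else v) for k,v in s.items()})
for n in("scene","top"):
    p=arm.get_image(n); cv2.imwrite(f"pics/{n}0.png",p["frame"]); print(n,p["fx"],p["fy"],p["cx"],p["cy"],p["position"],p["rotation"])
    for q in("pan_grip","pan_mid","crank","knob_grip","mill_axis","outlet"):
        try:
            r=arm.search_frame(p,q); print(q,[(x["at"],round(x["score"],2)) for x in r])
        except Exception as e: print(q,e)
E
```

```text
pics
{'clock': 0.0, 'joints': array([ 1.23334886,  0.43519838,  0.02497708,  1.57410366, -0.01158175,
        1.1340051 , -0.07510104]), 'dq': array([-8.18075917e-05, -1.56464115e-03,  2.32545017e-04, -1.49554869e-03,
        9.37262153e-04, -1.75636051e-03,  4.65729526e-05]), 'joint_efforts': array([ 1.13356066e-04, -6.67849231e+01,  9.84904803e-01, -3.14457178e+01,
       -6.04145718e-02,  4.27598739e-02,  1.59487986e-04]), 'position': array([ 0.14524918, -0.60735596,  0.22595778]), 'ee_rot': array([ 2.0972178 ,  0.24899076, -2.09794009]), 'force': array([ 0.14190966,  0.38540654, -0.39178156]), 'ft_torque': array([ 0.00636822,  0.03448538, -0.02112594]), 'width': 1.000616042567975}
scene 595.085721883895 595.085721883895 319.28366360131145 238.3494817330405 [1.35451219 0.56836134 1.10721195] [-1.18492797 -2.35250998  0.93756375]
pan_grip [([472.4, 267.1], 0.84), ([402.9, 296.0], 0.73), ([304.3, 363.0], 0.67)]
pan_mid [([472.7, 272.3], 0.97), ([304.2, 358.7], 0.7), ([402.1, 296.4], 0.63)]
crank [([291.0, 220.2], 0.88)]
knob_grip [([288.7, 222.4], 0.63)]
mill_axis [([289.5, 234.9], 0.89)]
outlet [([296.2, 233.5], 0.83)]
top 493.0625444589268 493.0625444589268 322.24487300121734 241.55076939802626 [0.51184934 0.01679966 1.04488756] [-2.17629415  2.21484038 -0.08171545]
pan_grip [([253.0, 136.9], 0.88), ([175.9, 345.2], 0.78), ([220.9, 261.7], 0.65), ([364.1, 337.4], 0.33)]
pan_mid [([253.8, 131.9], 0.79), ([174.6, 346.9], 0.66), ([217.2, 258.2], 0.6), ([353.6, 239.1], 0.2)]
crank [([470.6, 307.7], 0.69)]
knob_grip [([349.3, 216.8], 0.91)]
mill_axis [([354.9, 239.8], 0.79)]
outlet [([356.9, 239.5], 0.85), ([484.1, 200.8], 0.22)]
```

View pics/scene0.png

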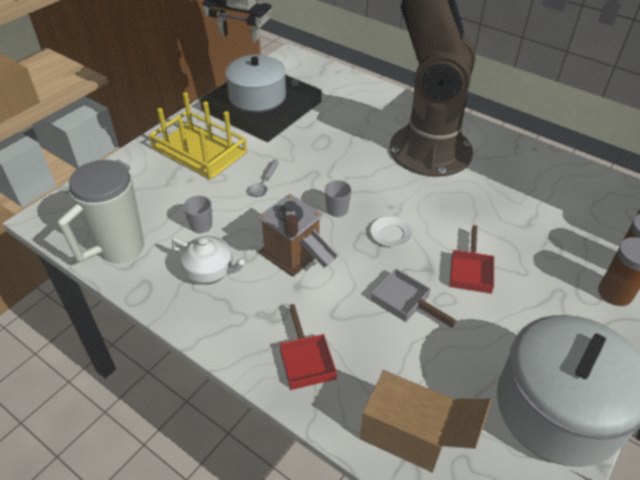

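View pics/top0.png

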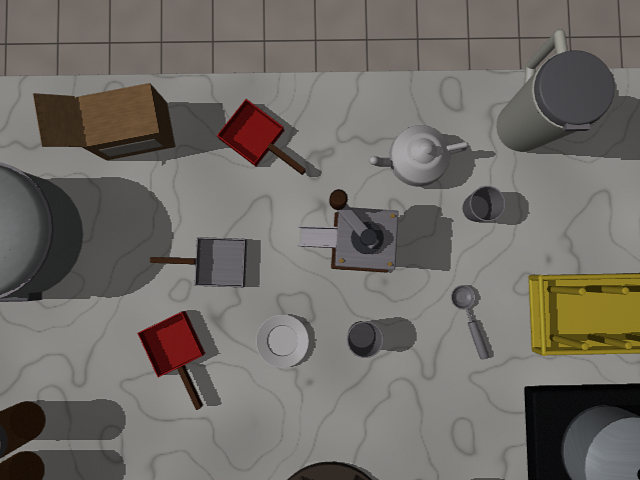

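The candidate pans are the red ones at top-view (252,132) and (172,345), and the steel one at (221,262). The task asks for the steel one. I'll confirm it in a crop and measure it.

```bash
cat > h.py <<'E'
import numpy as np, cv2
from scipy.spatial.transform import Rotation as R
def ray(p,uv):
    d=np.array([(uv[0]-p["cx"])/p["fx"],(uv[1]-p["cy"])/p["fy"],1.])
    rot=np.array(p["rotation"]); M=rot if rot.shape==(3,3) else R.from_rotvec(rot).as_matrix()
    return np.array(p["position"]),M@d
def at_z(p,uv,z):
    o,d=ray(p,uv); return o+d*(z-o[2])/d[2]
def proj(p,X):
    rot=np.array(p["rotation"]); M=rot if rot.shape==(3,3) else R.from_rotvec(rot).as_matrix()
    c=M.T@(np.array(X)-np.array(p["position"])); return [p["fx"]*c[0]/c[2]+p["cx"],p["fy"]*c[1]/c[2]+p["cy"]]
def crop(p,x0,y0,w,h,k,fn):
    cv2.imwrite(fn,cv2.resize(p["frame"][y0:y0+h,x0:x0+w],None,fx=k,fy=k,interpolation=cv2.INTER_CUBIC))
E
python3 - <<'E'
from cell import arm
from h import *
p=arm.get_image("top"); crop(p,140,180,270,120,2.96,"pics/top_crop.png")
s=arm.get_image("scene"); crop(s,240,180,220,160,3.6,"pics/sc_crop.png")
for pic in(p,s):
  for q in("pan_mid","knob_grip","mill_axis","crank"):
    for r in arm.trace(pic,q):
        m=r["pixels"].astype(np.uint8); 
        c,_=cv2.findContours(m,cv2.RETR_EXTERNAL,cv2.CHAIN_APPROX_NONE); c=max(c,key=cv2.contourArea)
        print(q,np.round(r["at"]),round(r["score"],2),m.sum(),cv2.minAreaRect(c))
E
```

```text
pan_mid [172. 347.] 0.88 2959 ((180.65753173828125, 363.74658203125), (94.09878540039062, 53.38057327270508), 65.55604553222656)
pan_mid [218. 261.] 0.7 2679 ((197.9344024658203, 260.8778381347656), (96.03404235839844, 48.373756408691406), 2.726311206817627)
pan_mid [257. 132.] 0.7 2768 ((267.09942626953125, 144.3955535888672), (92.5458755493164, 49.29835891723633), 37.23483657836914)
knob_grip [351. 217.] 0.78 874 ((352.82196044921875, 218.76058959960938), (67.79777526855469, 18.18914794921875), 53.36589050292969)
knob_grip [484. 203.] 0.59 1172 ((484.33013916015625, 205.90567016601562), (34.83053207397461, 42.017784118652344), 47.48955154418945)
mill_axis [353. 240.] 0.88 5030 ((348.73779296875, 229.85975646972656), (99.71967315673828, 79.51070404052734), 6.34019136428833)
crank [354. 219.] 0.6 999 ((354.19671630859375, 218.33604431152344), (69.39598846435547, 19.84571647644043), 50.194427490234375)
pan_mid [404. 298.] 0.83 2296 ((415.8565979003906, 304.1689453125), (87.82017517089844, 42.186283111572266), 32.195735931396484)
pan_mid [305. 357.] 0.66 2530 ((303.5, 344.5), (84.1912612915039, 48.63382339477539), 75.0685806274414)
pan_mid [473. 272.] 0.59 1917 ((471.5, 259.0), (68.0, 45.0), 90.0)
knob_grip [287. 223.] 0.83 410 ((290.5, 219.5), (35.0, 13.0), 90.0)
knob_grip [208. 260.] 0.3 2315 ((208.18118286132812, 259.9793395996094), (48.06884002685547, 71.54290771484375), 88.26429748535156)
mill_axis [292. 234.] 0.92 4094 ((291.3150634765625, 237.0068359375), (81.69470977783203, 73.61888122558594), 69.44395446777344)
crank [291. 221.] 0.81 472 ((290.0, 219.5), (37.0, 14.0), 90.0)
```

View pics/top_crop.png

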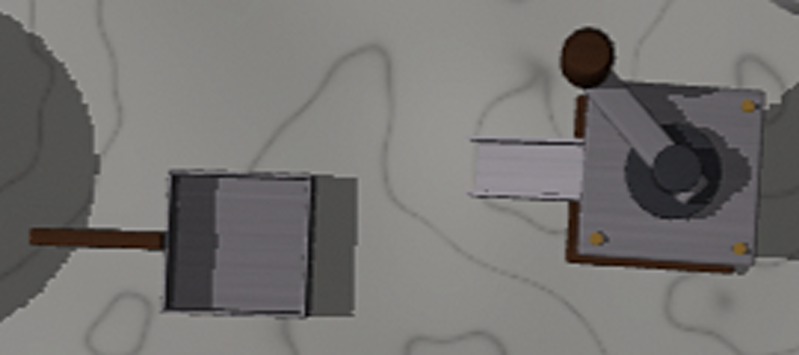

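View pics/sc_crop.png

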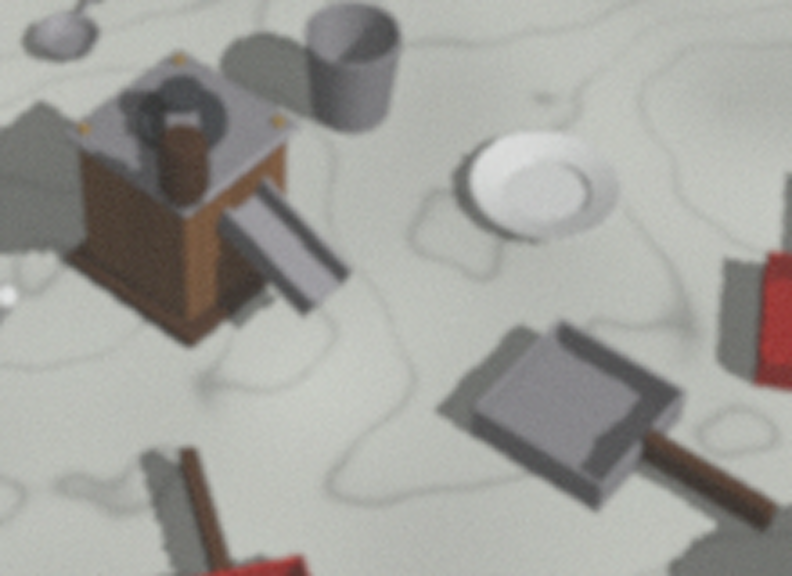

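```bash
python3 - <<'E'
from cell import arm
from h import *
p=arm.get_image("top"); k=2.96
f=lambda u,v,z: at_z(p,[140+u/k,180+v/k],z)
C=[f(*c,.028) for c in[(167,170),(312,175),(307,317),(163,312)]]
print("corners",np.round(C,4)); print("mid",np.mean(C,0),[np.linalg.norm(C[i]-C[i-1]) for i in range(4)])
a,b=f(30,237,.034),f(165,240,.034); print("handle",a,b,np.linalg.norm(a-b),np.degrees(np.arctan2(*(a-b)[[1,0]])))
hub=f(678,168,.163); kn=f(587,57,.203); print("hub",hub,"knob",kn,np.linalg.norm((kn-hub)[:2]))
m1,m2=f(473,140,.05),f(471,196,.05); print("mouth",m1,m2,(m1+m2)/2,np.linalg.norm(m1-m2),np.linalg.norm(((m1+m2)/2-hub)[:2]))
T=[f(*c,.129) for c in[(585,88),(763,92),(755,270),(578,258)]];print(np.round(T,4),np.mean(T,0))
E
```

```text
corners [[0.5881 0.2631 0.028 ]
 [0.5829 0.1623 0.028 ]
 [0.4843 0.1666 0.028 ]
 [0.4896 0.266  0.028 ]]
mid [0.53620317 0.21449138 0.028     ] [np.float64(0.09854836305709708), np.float64(0.10090080020234665), np.float64(0.0986441040330514), np.float64(0.09960019020637542)]
handle [0.54291273 0.35589904 0.034     ] [0.53920603 0.26308936 0.034     ] 0.0928836744476431 87.7128909532266
hub [ 0.57388949 -0.07861402  0.163     ] knob [ 0.63665698 -0.02287195  0.203     ] 0.08394603003554166
mouth [0.60343007 0.0490513  0.05      ] [0.56510628 0.05099346 0.05      ] [0.58426817 0.05002238 0.05      ] 0.038372966764350945 0.12905440988190287
[[ 0.6279 -0.0247  0.129 ]
 [ 0.6235 -0.1372  0.129 ]
 [ 0.5113 -0.1291  0.129 ]
 [ 0.5208 -0.0182  0.129 ]] [ 0.57088953 -0.07731644  0.129     ]
```

```bash
python3 - <<'E'
from cell import arm
from h import *
s=arm.observe(); M=R.from_rotvec(s["ee_rot"]).as_matrix(); print(np.round(M,3)); print(s["position"],s["clock"],s["joints"])
yaw=np.degrees(np.arctan2(M[1,1],M[0,1])); print("tool y yaw",yaw)
p=arm.get_image("scene")
for X in [(.5739,-.0786,.163),(.6367,-.0229,.203),(.581,.042,.055),(.5362,.2145,.003),(.5409,.319,.034),(.5429,.3559,.034)]: print(X,np.round(proj(p,X)))
for n in("scene","top"):
  q=arm.get_image(n)
  for t in("saucer","cup","teapot","spoon","cup_a"):
    print(n,t,[(x["at"],np.round(at_z(q,x["at"],.03)[:2],3),round(x["score"],2)) for x in arm.search_frame(q,t)][:2]) if t!="cup" else 0
E
```

```text
[[-0.     0.233 -0.973]
 [-0.    -0.973 -0.233]
 [-1.     0.     0.   ]]
[ 0.14535644 -0.60787     0.22677068] 1.25 [ 1.23338688  0.43444864  0.02503804  1.57320913 -0.01157476  1.13401337
 -0.07510334]
tool y yaw -76.55283554686248
(0.5739, -0.0786, 0.163) [290. 204.]
(0.6367, -0.0229, 0.203) [292. 217.]
(0.581, 0.042, 0.055) [330. 260.]
(0.5362, 0.2145, 0.003) [400. 296.]
(0.5409, 0.319, 0.034) [440. 311.]
(0.5429, 0.3559, 0.034) [455. 320.]
scene saucer [([390.6, 230.7], array([0.388, 0.095]), 0.67), ([400.5, 294.7], array([0.551, 0.222]), 0.57)]
scene teapot [([205.3, 260.3], array([ 0.742, -0.211]), 0.59), ([292.7, 218.8], array([ 0.503, -0.13 ]), 0.18)]
scene spoon [([267.2, 183.7], array([ 0.437, -0.271]), 0.68)]
scene cup_a [([337.1, 195.9], array([ 0.362, -0.089]), 0.98), ([200.5, 213.0], array([ 0.63 , -0.336]), 0.88)]
top saucer [([283.4, 342.0], array([0.372, 0.087]), 0.58)]
top teapot [([417.7, 156.5], array([ 0.75 , -0.199]), 0.82)]
top spoon [([471.2, 305.3], array([ 0.439, -0.3  ]), 0.92), ([352.0, 217.8], array([ 0.623, -0.059]), 0.28)]
top cup_a []
```

Call:
servo_tool([
  [[2.7,2.7,0.5],[0,0,4]],
  [[5.4,5.4,1],[0,0,8]],
  [[8.1,8.1,1.5],[0,0,12]],
  [[10.8,10.8,2],[0,0,16]],
  [[13.5,13.5,2.5],[0,0,20]],
  [[16.2,16.2,3],[0,0,24]],
  [[18.9,18.9,3.5],[0,0,28]],
  [[21.6,21.6,4],[0,0,32]],
  [[24.3,24.3,4.5],[0,0,36]],
  [[27,27,5],[0,0,40]],
  [[29.7,29.7,5.5],[0,0,44]],
  [[32.4,32.4,6],[0,0,48]],
], grip=0.5)

```text
clock: 3.0
position: [0.4703, -0.2827, 0.2872]
ee_rot: [1.564, 0.932, -1.564]
force: [0.5, 0.2, 0.1]
width: 0.498
```

Call:
servo_tool([
  [[0.6,4.5,0],[0,0,2.2]],
  [[1.2,9,0],[0,0,4.4]],
  [[1.8,13.5,0],[0,0,6.6]],
  [[2.4,18,0],[0,0,8.8]],
  [[3,22.5,0],[0,0,11]],
  [[3.6,27,0],[0,0,13.2]],
  [[4.2,31.5,0],[0,0,15.4]],
  [[4.8,36,-0.5],[0,0,17.6]],
  [[5.4,40.5,-2],[0,0,19.8]],
  [[6,45,-4],[0,0,22]],
  [[6.5,49.5,-6],[0,0,24.2]],
  [[7,54,-8],[0,0,26.2]],
])

```text
clock: 4.2
position: [0.5405, 0.2589, 0.2065]
ee_rot: [1.237, 1.19, -1.236]
force: [1.0, 0.1, 0.2]
width: 0.502
```

Call:
servo_tool([
  [[0,3,-3],[0,0,0]],
  [[0.1,6,-6],[0,0,0]],
  [[0.1,6,-10],[0,0,0]],
  [[0.1,6,-13],[0,0,0]],
  [[0.1,6,-15],[0,0,0]],
  [[0.1,6,-17],[0,0,0]],
  [[0.1,6,-18.5],[0,0,0]],
  [[0.1,6,-19.6],[0,0,0]],
  [[0.1,6,-19.6],[0,0,0]],
])

```text
clock: 5.1
position: [0.541, 0.3183, 0.0092]
ee_rot: [1.236, 1.191, -1.238]
force: [-0.2, -0.2, -0.4]
width: 0.499
```

```bash
python3 - <<'E'
from cell import arm
from h import *
p=arm.get_image("scene"); crop(p,340,220,200,140,4,"pics/g1.png"); print(arm.observe()["position"],arm.observe()["force"])
E
```

```text
[0.54144326 0.31879464 0.01029607] [-0.24253517  0.57020512  0.52921486]
```

View pics/g1.png

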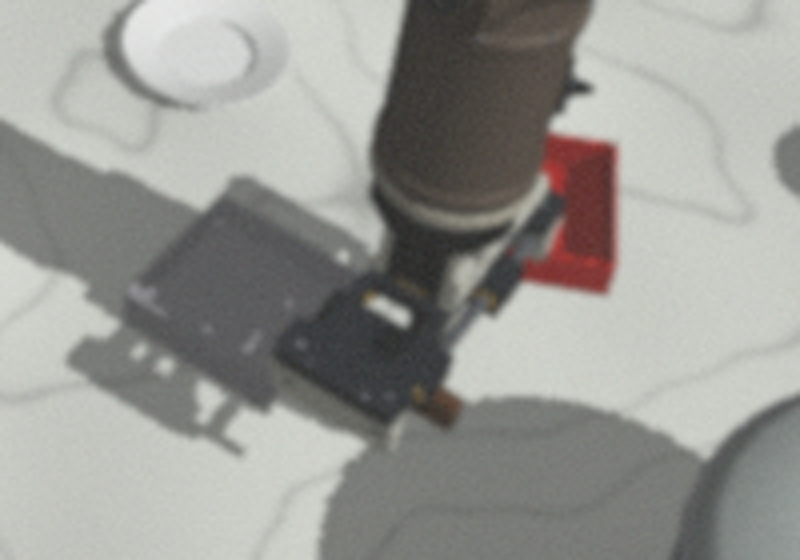

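The gripper straddles the brown handle of the steel pan, whose end shows at crop (440,405). Now I close it.

Call:
servo_tool([
  [[0,0,0],[0,0,0]],
  [[0,0,0],[0,0,0]],
  [[0,0,0],[0,0,0]],
  [[0,0,0],[0,0,0]],
  [[0,0,0],[0,0,0]],
  [[0,0,0],[0,0,0]],
], grip=0, squeeze=25)

```text
clock: 5.75
position: [0.5418, 0.3189, 0.0106]
ee_rot: [1.237, 1.19, -1.236]
force: [0.7, 0.3, 1.7]
width: 0.13
```

Call:
servo_tool([
  [[0.5,-1.2,0],[0,0,0]],
  [[1,-2.8,0],[0,0,0]],
  [[1.5,-4.6,0],[0,0,0]],
  [[2,-6.4,0],[0,0,0]],
  [[2.5,-8.2,0],[0,0,0]],
  [[3,-10,0],[0,0,0]],
  [[3.4,-11.8,0],[0,0,0]],
  [[3.8,-13.6,0],[0,0,0]],
  [[4.1,-15.2,0],[0,0,0]],
  [[4.4,-16.5,0],[0,0,0]],
  [[4.5,-17.2,0],[0,0,0]],
  [[4.5,-17.2,0],[0,0,0]],
])

```text
clock: 6.95
position: [0.5871, 0.1448, 0.0105]
ee_rot: [1.237, 1.188, -1.238]
force: [1.2, -2.2, 1.2]
width: 0.131
```

```bash
python3 - <<'E'
from cell import arm
from h import *
p=arm.get_image("scene"); crop(p,240,180,200,140,4,"pics/g2.png"); p=arm.get_image("top"); crop(p,180,180,250,150,3.2,"pics/g2t.png"); print(arm.observe()["position"],arm.observe()["force"])
E
```

```text
[0.5867225  0.14621719 0.01052224] [ 1.14086958 -1.32571773  1.20908639]
```

View pics/g2.png

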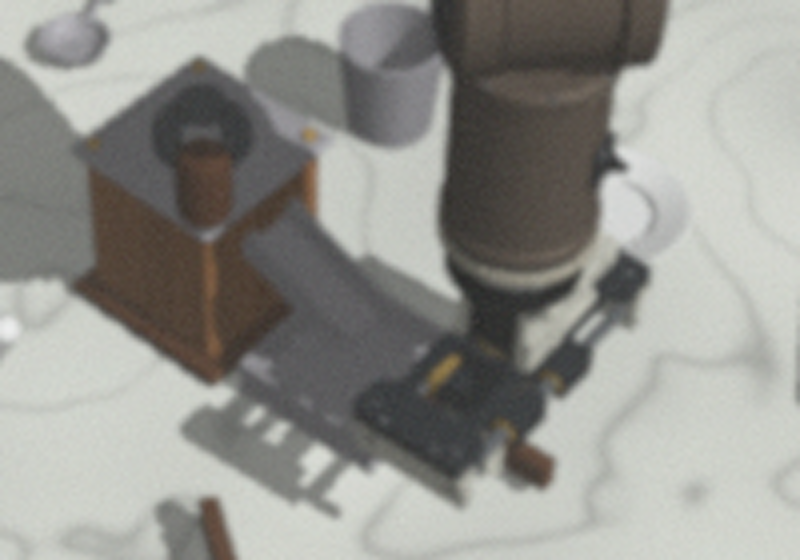

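View pics/g2t.png

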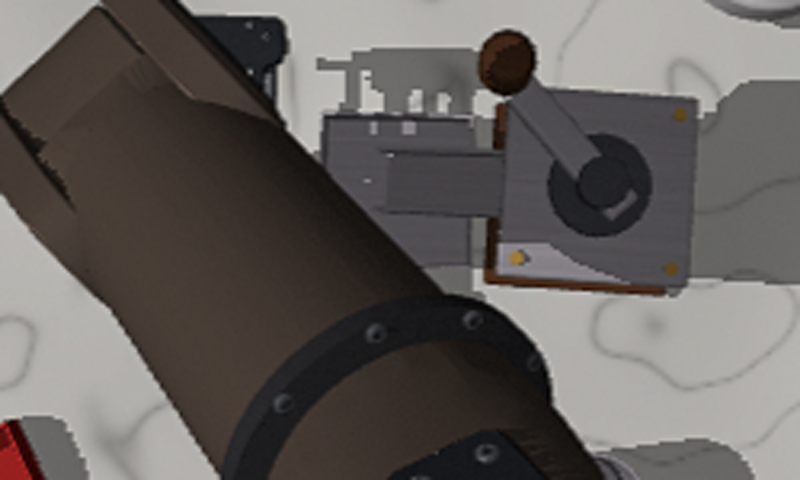

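Call:
servo_tool([
  [[0,0,0],[0,0,0]],
  [[0,0,0],[0,0,0]],
  [[0,0,0],[0,0,0]],
  [[0,0,1.5],[0,0,0]],
  [[0,0,4.5],[0,0,0]],
  [[0,0,9],[0,0,0]],
  [[0,0,13.5],[0,0,0]],
  [[0,0,18],[0,0,0]],
  [[0,0,22],[0,0,0]],
  [[1,-2,25],[0,0,0]],
  [[2,-5,26],[0,0,0]],
  [[3,-9,26],[0,0,0]],
], grip=0.6)

```text
clock: 8.25
position: [0.6175, 0.0582, 0.2746]
ee_rot: [1.237, 1.189, -1.229]
force: [1.1, -0.3, -0.5]
width: 0.597
```

```bash
python3 - <<'E'
from cell import arm
from h import *
s=arm.observe();print(s["position"],s["joints"])
p=arm.get_image("scene"); crop(p,240,180,200,140,4,"pics/g3.png"); p=arm.get_image("top"); crop(p,180,180,250,150,3.2,"pics/g3t.png")
E
```

```text
[0.61747258 0.05824657 0.27455632] [ 0.23393278  0.46551391 -0.62467519  1.48157173  0.27905886  1.27798125
 -0.4529395 ]
```

View pics/g3.png

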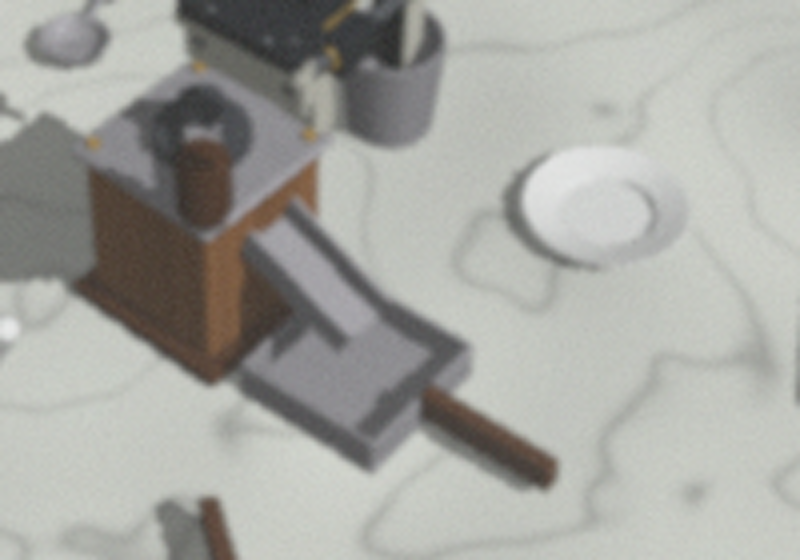

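View pics/g3t.png

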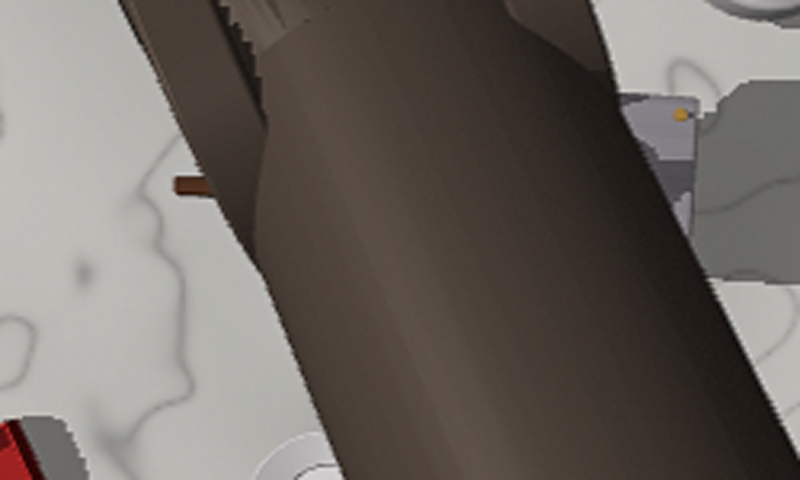

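Call:
servo_tool([
  [[0.5,-2.5,0],[0,0,0]],
  [[1.2,-5.5,0],[0,0,0]],
  [[1.9,-8.1,0],[0,0,0]],
  [[1.9,-8.1,-2],[0,0,0]],
  [[1.9,-8.1,-4.5],[0,0,0]],
  [[1.9,-8.1,-6],[0,0,0]],
  [[1.9,-8.1,-6],[0,0,0]],
], grip=0.8)

```text
clock: 9.05
position: [0.6358, -0.0319, 0.2099]
ee_rot: [1.238, 1.184, -1.246]
force: [-0.3, 0.4, 0.2]
width: 0.801
```

```bash
python3 - <<'E'
from cell import arm
from h import *
s=arm.observe();print(s["position"],s["force"],s["joints"])
p=arm.get_image("scene"); crop(p,220,130,200,140,4,"pics/g4.png")
print(at_z(p,(328.75,269.2),.028))
E
```

```text
[ 0.63581614 -0.03187052  0.20986207] [-0.29798657  0.38958664  0.19489576] [ 0.34286153  0.53789721 -0.58565769  1.52607432  0.31718745  1.1748456
 -0.34684748]
[0.58554682 0.04356277 0.028     ]
```

View pics/g4.png

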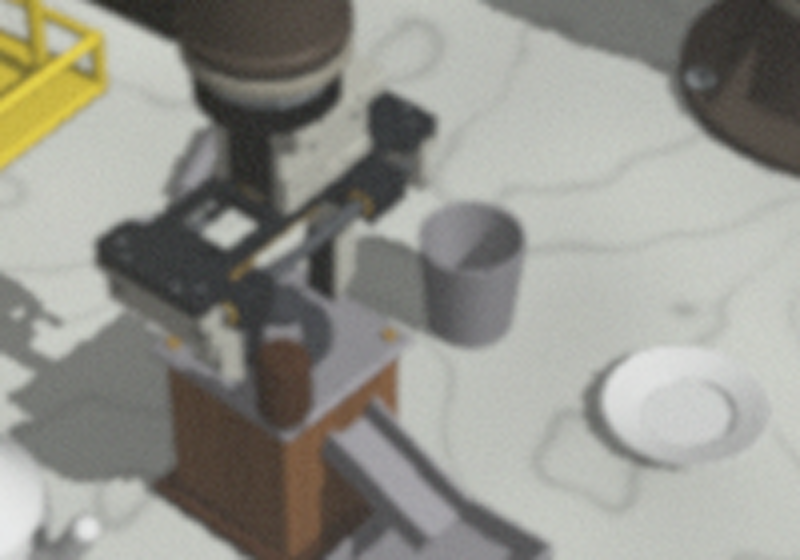

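Call:
servo_tool([
  [[0.1,0.9,0],[0,0,0]],
  [[0.1,0.9,0],[0,0,0]],
  [[0.1,0.9,-1.5],[0,0,0]],
  [[0.1,0.9,-3],[0,0,0]],
  [[0.1,0.9,-4.4],[0,0,0]],
  [[0.1,0.9,-4.4],[0,0,0]],
])

```text
clock: 9.7
position: [0.6359, -0.0232, 0.1641]
ee_rot: [1.237, 1.186, -1.248]
force: [0.3, 0.4, -1.2]
width: 0.798
```

```bash
python3 - <<'E'
from cell import arm
from h import *
p=arm.get_image("scene"); crop(p,220,130,200,140,4,"pics/g5.png")
s=arm.observe();print(s["position"],s["force"],s["joints"])
E
```

```text
[ 0.63668313 -0.02298217  0.16555278] [0.1912928  0.68644364 0.35404316] [ 0.32148824  0.57719403 -0.5733386   1.57762726  0.34520145  1.09179515
 -0.38510625]
```

View pics/g5.png

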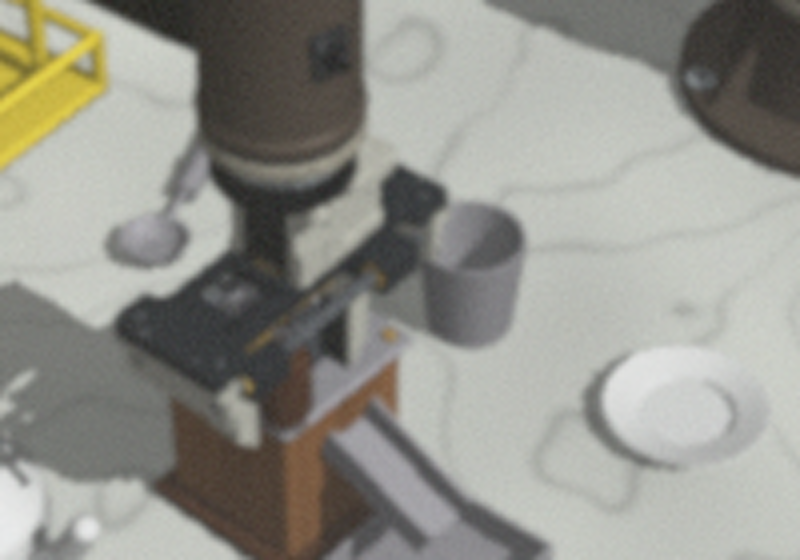

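Call:
servo_tool([
  [[0,0,0],[0,0,0]],
  [[0,0,0],[0,0,0]],
  [[0,0,0],[0,0,0]],
  [[0,0,0],[0,0,0]],
  [[0,0,0],[0,0,0]],
  [[0,0,0],[0,0,0]],
  [[0,0,0],[0,0,0]],
], grip=0, squeeze=45)

```text
clock: 10.45
position: [0.6373, -0.0228, 0.1659]
ee_rot: [1.239, 1.184, -1.245]
force: [2.5, 1.3, -0.6]
width: 0.34
```

```bash
cat > plan.py <<'E'
import sys, numpy as np
from cell import arm
# usage: axis d ; prints shifts in cm for steps
def crank(p,C=(.5739,-.0786),d=.052): return np.arctan2(p[0]-C[0],p[1]-C[1])-d
def rows(phi0,phis,p,C=(.5739,-.0786),d=.052,r=.085,z=None):
    for f in phis:
        t=np.array([C[0]+r*np.sin(f+d),C[1]+r*np.cos(f+d)]); print(round(f,2),np.round((t-p[:2])*100,2))
E
python3 - <<'E'
from plan import *
s=arm.observe();p=s["position"];print(p,s["force"],s["width"],crank(p),np.hypot(*(p[:2]-[.5739,-.0786])))
ph=crank(p)
inc=np.cumsum([.03,.07]+[.1]*10); rows(0,ph+inc,p)
E
```

```text
[ 0.63730568 -0.02281968  0.16589743] [ 2.46525457  1.30623668 -0.58020625] 0.33968718730769815 0.7972897080495047 0.0844495331204008
0.83 [ 0.21 -0.16]
0.9 [ 0.57 -0.63]
1.0 [ 1.03 -1.34]
1.1 [ 1.42 -2.1 ]
1.2 [ 1.72 -2.89]
1.3 [ 1.95 -3.71]
1.4 [ 2.1  -4.55]
1.5 [ 2.16 -5.4 ]
1.6 [ 2.13 -6.24]
1.7 [ 2.02 -7.09]
1.8 [ 1.83 -7.91]
1.9 [ 1.56 -8.72]
```

Call:
servo_tool([
  [[0.2,-0.2,0],[0,0,0]],
  [[0.6,-0.6,0],[0,0,0]],
  [[1.0,-1.3,0],[0,0,0]],
  [[1.4,-2.1,0],[0,0,0]],
  [[1.7,-2.9,0],[0,0,0]],
  [[1.9,-3.7,0],[0,0,0]],
  [[2.1,-4.5,0],[0,0,0]],
  [[2.15,-5.4,0],[0,0,0]],
  [[2.1,-6.2,0],[0,0,0]],
  [[2.0,-7.1,0],[0,0,0]],
  [[1.9,-7.5,0],[0,0,0]],
  [[1.9,-7.5,0],[0,0,0]],
])

```text
clock: 11.65
position: [0.6587, -0.0983, 0.1659]
ee_rot: [1.242, 1.182, -1.242]
force: [8.8, 3.3, -5.2]
width: 0.34
```

```bash
python3 - <<'E'
from plan import *
s=arm.observe();p=s["position"];print(p,s["force"],s["width"],s["joints"],crank(p),np.hypot(*(p[:2]-[.5739,-.0786])),s["clock"])
from h import *
im=arm.get_image("scene"); crop(im,220,130,200,140,4,"pics/g6.png")
ph=crank(p)
inc=np.cumsum([.05]+[.1]*11); rows(0,ph+inc,p)
E
```

```text
[ 0.65871562 -0.09832354  0.16591547] [ 8.7705345   3.27207919 -5.15185375] 0.33965041171573457 [ 0.41420716  0.61549795 -0.55931538  1.50522816  0.35163636  1.11807574
 -0.26247733] 1.7472815327828393 0.08707873914879061 11.65
1.8 [-0.31 -0.36]
1.9 [-0.58 -1.17]
2.0 [-0.94 -1.94]
2.1 [-1.36 -2.68]
2.2 [-1.86 -3.36]
2.3 [-2.43 -4.  ]
2.4 [-3.06 -4.57]
2.5 [-3.74 -5.08]
2.6 [-4.46 -5.52]
2.7 [-5.23 -5.88]
2.8 [-6.03 -6.17]
2.9 [-6.86 -6.37]
```

View pics/g6.png

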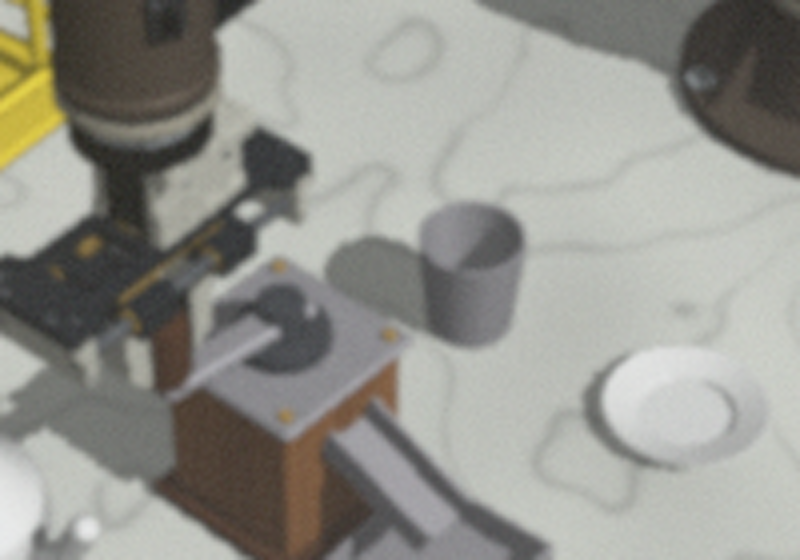

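```bash
cat > nxt.py <<'E'
from plan import *
C=(.577,-.079)
def go(C=C,r=.085,steps=[.05]+[.11]*11):
    s=arm.observe();p=s["position"];C=np.array(C)
    v=p[:2]-C; u=v/np.hypot(*v); F=s["force"][:2]; t=np.array([u[1],-u[0]])
    print("pos",np.round(p,4),"clk",s["clock"],"w",round(s["width"],3),"crank",round(crank(p,C)%6.2832,3),"r",round(np.hypot(*v),4),"Frad",round(F@u,1),"Ftan(cw)",round(F@t,1),"Fz",round(s["force"][2],1)); print("q",np.round(s["joints"],2))
    rows(0,crank(p,C)+np.cumsum(steps),p,C=C,r=r)
E
python3 -c "
from nxt import *
go()"
```

```text
pos [ 0.6587 -0.0983  0.1659] clk 11.7 w 0.34 crank 1.751 r 0.084 Frad 7.3 Ftan(cw) -5.1 Fz -5.0
q [ 0.41  0.62 -0.56  1.51  0.35  1.12 -0.26]
1.8 [-0.01 -0.44]
1.91 [-0.32 -1.32]
2.02 [-0.72 -2.16]
2.13 [-1.21 -2.95]
2.24 [-1.79 -3.69]
2.35 [-2.45 -4.35]
2.46 [-3.17 -4.94]
2.57 [-3.96 -5.45]
2.68 [-4.79 -5.87]
2.79 [-5.67 -6.19]
2.9 [-6.58 -6.42]
3.01 [-7.5  -6.54]
```

Call:
servo_tool([
  [[0.0,-0.45,0],[0,0,0]],
  [[-0.3,-1.3,0],[0,0,0]],
  [[-0.7,-2.15,0],[0,0,0]],
  [[-1.2,-2.95,0],[0,0,0]],
  [[-1.8,-3.7,0],[0,0,0]],
  [[-2.45,-4.35,0],[0,0,0]],
  [[-3.15,-4.95,0],[0,0,0]],
  [[-3.95,-5.45,0],[0,0,0]],
  [[-4.8,-5.85,0],[0,0,0]],
  [[-5.65,-6.2,0],[0,0,0]],
  [[-6.6,-6.4,0],[0,0,0]],
  [[-7.5,-6.55,0],[0,0,0]],
])

```text
clock: 12.9
position: [0.5844, -0.1657, 0.1653]
ee_rot: [1.244, 1.179, -1.242]
force: [4.1, 0.9, -7.1]
width: 0.343
```

```bash
python3 -c "
from nxt import *
go()"
```

```text
pos [ 0.5844 -0.1657  0.1653] clk 12.9 w 0.343 crank 3.004 r 0.0871 Frad -0.6 Ftan(cw) -4.2 Fz -7.1
q [ 0.58  0.53 -0.58  1.66  0.33  1.04 -0.15]
3.05 [-0.44  0.18]
3.16 [-1.38  0.2 ]
3.27 [-2.3   0.32]
3.38 [-3.21  0.54]
3.49 [-4.09  0.86]
3.6 [-4.93  1.28]
3.71 [-5.71  1.78]
3.82 [-6.44  2.37]
3.93 [-7.1   3.03]
4.04 [-7.68  3.76]
4.15 [-8.18  4.55]
4.26 [-8.58  5.39]
```

```bash
sed -i 's/C=(.577,-.079)/C=(.577,-.081)/' nxt.py; python3 -c "
from nxt import *
go()"
```

```text
pos [ 0.5844 -0.1657  0.1653] clk 12.9 w 0.343 crank 3.002 r 0.0851 Frad -0.6 Ftan(cw) -4.2 Fz -7.1
q [ 0.58  0.53 -0.58  1.66  0.33  1.04 -0.15]
3.05 [-0.42 -0.02]
3.16 [-1.36 -0.  ]
3.27 [-2.29  0.12]
3.38 [-3.19  0.34]
3.49 [-4.07  0.65]
3.6 [-4.91  1.07]
3.71 [-5.7   1.57]
3.82 [-6.43  2.15]
3.93 [-7.09  2.82]
4.04 [-7.67  3.55]
4.15 [-8.17  4.34]
4.26 [-8.58  5.18]
```

Call:
servo_tool([
  [[-0.5,0,0],[0,0,0]],
  [[-1.4,0,0],[0,0,0]],
  [[-2.3,0.1,0],[0,0,0]],
  [[-3.2,0.35,0],[0,0,0]],
  [[-4.05,0.65,0],[0,0,0]],
  [[-4.9,1.05,0],[0,0,0]],
  [[-5.7,1.55,0],[0,0,0]],
  [[-6.45,2.15,0],[0,0,0]],
  [[-7.1,2.8,0],[0,0,0]],
  [[-7.65,3.55,0],[0,0,0]],
  [[-8.15,4.35,0],[0,0,0]],
  [[-8.6,5.2,0],[0,0,0]],
])

```text
clock: 14.1
position: [0.4969, -0.1132, 0.1654]
ee_rot: [1.242, 1.18, -1.244]
force: [-5.3, 2.0, 6.7]
width: 0.337
```

```bash
python3 -c "
from nxt import *
go()"
```

```text
pos [ 0.4969 -0.1132  0.1654] clk 14.1 w 0.337 crank 4.279 r 0.0863 Frad 4.2 Ftan(cw) 3.9 Fz 6.7
q [ 0.6   0.39 -0.63  1.89  0.28  0.95 -0.21]
-1.95 [-0.02  0.45]
-1.84 [-0.28  1.35]
-1.73 [-0.43  2.27]
-1.62 [-0.49  3.2 ]
-1.51 [-0.44  4.13]
-1.4 [-0.29  5.06]
-1.29 [-0.03  5.96]
-1.18 [0.32 6.82]
-1.07 [0.76 7.65]
-0.96 [1.29 8.42]
-0.85 [1.9  9.12]
-0.74 [2.58 9.76]
```

Call:
servo_tool([
  [[-0.1,0.45,0],[0,0,0]],
  [[-0.35,1.35,0],[0,0,0]],
  [[-0.5,2.25,0],[0,0,0]],
  [[-0.55,3.2,0],[0,0,0]],
  [[-0.5,4.15,0],[0,0,0]],
  [[-0.35,5.05,0],[0,0,0]],
  [[-0.1,5.95,0],[0,0,0]],
  [[0.25,6.8,0],[0,0,0]],
  [[0.7,7.65,0],[0,0,0]],
  [[1.25,8.4,0],[0,0,0]],
  [[1.85,9.1,0],[0,0,0]],
  [[2.55,9.75,0],[0,0,0]],
])

```text
clock: 15.3
position: [0.5228, -0.0146, 0.1657]
ee_rot: [1.242, 1.18, -1.243]
force: [-3.9, 0.3, 4.8]
width: 0.338
```

```bash
sed -i 's/C=(.577,-.081)/C=(.5765,-.081)/' nxt.py; python3 -c "
from nxt import *
go()"
```

```text
pos [ 0.5228 -0.0146  0.1657] clk 15.3 w 0.338 crank 5.551 r 0.0854 Frad 2.7 Ftan(cw) -2.9 Fz 4.8
q [ 0.41  0.41 -0.64  1.86  0.3   0.96 -0.41]
-0.68 [0.36 0.23]
-0.57 [1.15 0.73]
-0.46 [1.98 1.15]
-0.35 [2.86 1.48]
-0.24 [3.77 1.71]
-0.13 [4.69 1.83]
-0.02 [5.63 1.86]
0.09 [6.56 1.78]
0.2 [7.47 1.6 ]
0.31 [8.37 1.32]
0.42 [9.22 0.94]
0.53 [10.03  0.47]
```

Call:
servo_tool([
  [[0.4,0.25,0],[0,0,0]],
  [[1.15,0.75,0],[0,0,0]],
  [[2.0,1.15,0],[0,0,0]],
  [[2.85,1.5,0],[0,0,0]],
  [[3.75,1.7,0],[0,0,0]],
  [[4.7,1.85,0],[0,0,0]],
  [[5.65,1.85,0],[0,0,0]],
  [[6.55,1.8,0],[0,0,0]],
  [[7.45,1.6,0],[0,0,0]],
  [[8.35,1.3,0],[0,0,0]],
  [[9.2,0.95,0],[0,0,0]],
  [[10.0,0.45,0],[0,0,0]],
])

```text
clock: 16.5
position: [0.6233, -0.0107, 0.1658]
ee_rot: [1.242, 1.18, -1.244]
force: [-5.0, -1.6, 6.7]
width: 0.336
```

```bash
python3 -c "
from nxt import *
go()"
```

```text
pos [ 0.6233 -0.0107  0.1658] clk 16.5 w 0.336 crank 0.535 r 0.0844 Frad -4.1 Ftan(cw) -3.3 Fz 6.7
q [ 0.33  0.56 -0.6   1.62  0.35  1.07 -0.42]
0.58 [ 0.38 -0.2 ]
0.69 [ 1.1  -0.79]
0.8 [ 1.75 -1.47]
0.91 [ 2.32 -2.2 ]
1.02 [ 2.81 -3.  ]
1.13 [ 3.21 -3.85]
1.24 [ 3.51 -4.73]
1.35 [ 3.71 -5.64]
1.46 [ 3.81 -6.57]
1.57 [ 3.81 -7.51]
1.68 [ 3.71 -8.44]
1.79 [ 3.5  -9.35]
```

Call:
servo_tool([
  [[0.35,-0.25,0],[0,0,0]],
  [[1.05,-0.8,0],[0,0,0]],
  [[1.7,-1.5,0],[0,0,0]],
  [[2.3,-2.2,0],[0,0,0]],
  [[2.75,-3.0,0],[0,0,0]],
  [[3.15,-3.85,0],[0,0,0]],
  [[3.45,-4.75,0],[0,0,0]],
  [[3.65,-5.65,0],[0,0,0]],
  [[3.75,-6.55,0],[0,0,0]],
  [[3.75,-7.5,0],[0,0,0]],
  [[3.65,-8.45,0],[0,0,0]],
  [[3.45,-9.35,0],[0,0,0]],
])

```text
clock: 17.7
position: [0.6584, -0.1008, 0.1657]
ee_rot: [1.244, 1.185, -1.239]
force: [-1.8, 8.8, 1.3]
width: 0.34
```

```bash
python3 -c "
from nxt import *
go()"
```

```text
pos [ 0.6584 -0.1008  0.1657] clk 17.7 w 0.34 crank 1.756 r 0.0843 Frad -3.8 Ftan(cw) -8.1 Fz 1.3
q [ 0.43  0.62 -0.58  1.5   0.36  1.12 -0.26]
1.81 [-0.04 -0.43]
1.92 [-0.35 -1.31]
2.03 [-0.76 -2.15]
2.14 [-1.26 -2.94]
2.25 [-1.84 -3.67]
2.36 [-2.5  -4.33]
2.47 [-3.23 -4.92]
2.58 [-4.02 -5.42]
2.69 [-4.85 -5.84]
2.8 [-5.73 -6.15]
2.91 [-6.64 -6.37]
3.02 [-7.57 -6.49]
```

Call:
servo_tool([
  [[-0.1,-0.45,0],[0,0,0]],
  [[-0.4,-1.3,0],[0,0,0]],
  [[-0.8,-2.15,0],[0,0,0]],
  [[-1.3,-2.95,0],[0,0,0]],
  [[-1.85,-3.65,0],[0,0,0]],
  [[-2.5,-4.35,0],[0,0,0]],
  [[-3.25,-4.9,0],[0,0,0]],
  [[-4.0,-5.4,0],[0,0,0]],
  [[-4.85,-5.85,0],[0,0,0]],
  [[-5.75,-6.15,0],[0,0,0]],
  [[-6.65,-6.35,0],[0,0,0]],
  [[-7.6,-6.5,0],[0,0,0]],
])

```text
clock: 18.9
position: [0.584, -0.1657, 0.1652]
ee_rot: [1.246, 1.184, -1.236]
force: [4.5, 2.4, -5.9]
width: 0.339
```

```bash
python3 -c "
from nxt import *
go()"
```

```text
pos [ 0.584  -0.1657  0.1652] clk 18.9 w 0.339 crank 3.002 r 0.0851 Frad -2.0 Ftan(cw) -4.7 Fz -5.9
q [ 0.6   0.53 -0.6   1.66  0.34  1.04 -0.15]
3.05 [-0.42 -0.02]
3.16 [-1.36 -0.  ]
3.27 [-2.29  0.12]
3.38 [-3.19  0.34]
3.49 [-4.07  0.65]
3.6 [-4.91  1.07]
3.71 [-5.7   1.57]
3.82 [-6.43  2.15]
3.93 [-7.09  2.82]
4.04 [-7.67  3.55]
4.15 [-8.17  4.34]
4.26 [-8.58  5.18]
```

Call:
servo_tool([
  [[-0.5,0,0],[0,0,0]],
  [[-1.4,0,0],[0,0,0]],
  [[-2.3,0.1,0],[0,0,0]],
  [[-3.2,0.35,0],[0,0,0]],
  [[-4.05,0.65,0],[0,0,0]],
  [[-4.9,1.05,0],[0,0,0]],
  [[-5.7,1.55,0],[0,0,0]],
  [[-6.45,2.15,0],[0,0,0]],
  [[-7.1,2.8,0],[0,0,0]],
  [[-7.65,3.55,0],[0,0,0]],
  [[-8.15,4.35,0],[0,0,0]],
  [[-8.6,5.2,0],[0,0,0]],
])

```text
clock: 20.1
position: [0.4967, -0.1128, 0.1654]
ee_rot: [1.245, 1.185, -1.237]
force: [-5.1, 2.6, 6.7]
width: 0.342
```

```bash
python3 -c "
from nxt import *
go()"
```

```text
pos [ 0.4967 -0.1128  0.1654] clk 20.1 w 0.342 crank 4.281 r 0.0859 Frad 3.7 Ftan(cw) 4.3 Fz 6.7
q [ 0.62  0.39 -0.65  1.89  0.29  0.95 -0.21]
-1.95 [-0.07  0.43]
-1.84 [-0.32  1.33]
-1.73 [-0.47  2.25]
-1.62 [-0.52  3.19]
-1.51 [-0.47  4.12]
-1.4 [-0.32  5.04]
-1.29 [-0.06  5.94]
-1.18 [0.29 6.81]
-1.07 [0.73 7.63]
-0.96 [1.27 8.4 ]
-0.85 [1.88 9.1 ]
-0.74 [2.57 9.73]
```

Call:
servo_tool([
  [[-0.1,0.45,0],[0,0,0]],
  [[-0.35,1.35,0],[0,0,0]],
  [[-0.5,2.25,0],[0,0,0]],
  [[-0.55,3.2,0],[0,0,0]],
  [[-0.5,4.15,0],[0,0,0]],
  [[-0.35,5.05,0],[0,0,0]],
  [[-0.1,5.95,0],[0,0,0]],
  [[0.25,6.8,0],[0,0,0]],
  [[0.7,7.65,0],[0,0,0]],
  [[1.25,8.4,0],[0,0,0]],
  [[1.85,9.1,0],[0,0,0]],
  [[2.55,9.75,0],[0,0,0]],
])

```text
clock: 21.3
position: [0.5229, -0.0145, 0.1657]
ee_rot: [1.245, 1.184, -1.236]
force: [-2.4, 0.2, 4.0]
width: 0.34
```

```bash
python3 -c "
from nxt import *
go(steps=[.05,.09,.1,.1,.1,.1,.1,.06,.03])"
```

```text
pos [ 0.5229 -0.0145  0.1657] clk 21.3 w 0.34 crank 5.553 r 0.0854 Frad 1.7 Ftan(cw) -1.8 Fz 4.0
q [ 0.43  0.41 -0.67  1.86  0.31  0.96 -0.42]
-0.68 [0.36 0.22]
-0.59 [1.   0.65]
-0.49 [1.75 1.04]
-0.39 [2.54 1.37]
-0.29 [3.35 1.61]
-0.19 [4.19 1.77]
-0.09 [5.04 1.84]
-0.03 [5.55 1.84]
-0.0 [5.8  1.84]
```

Call:
servo_tool([
  [[0.35,0.2,0],[0,0,0]],
  [[1.0,0.65,0],[0,0,0]],
  [[1.75,1.05,0],[0,0,0]],
  [[2.55,1.35,0],[0,0,0]],
  [[3.35,1.6,0],[0,0,0]],
  [[4.2,1.75,0],[0,0,0]],
  [[5.0,1.85,0],[0,0,0]],
  [[5.5,1.85,0],[0,0,0]],
  [[5.8,1.85,0],[0,0,0]],
  [[5.8,1.85,0],[0,0,0]],
  [[5.8,1.85,0],[0,0,0]],
])

```text
clock: 22.4
position: [0.5816, 0.0037, 0.1658]
ee_rot: [1.247, 1.183, -1.235]
force: [2.8, -0.5, 0.9]
width: 0.339
```

```bash
python3 -c "
from nxt import *
go()"
```

```text
pos [0.5816 0.0037 0.1658] clk 22.4 w 0.339 crank 0.008 r 0.0848 Frad -0.3 Ftan(cw) 2.8 Fz 0.9
q [ 0.35  0.5  -0.64  1.73  0.34  1.02 -0.45]
0.06 [ 0.42 -0.02]
0.17 [ 1.35 -0.17]
0.28 [ 2.25 -0.42]
0.39 [ 3.11 -0.78]
0.5 [ 3.93 -1.22]
0.61 [ 4.7  -1.75]
0.72 [ 5.41 -2.37]
0.83 [ 6.04 -3.05]
0.94 [ 6.6 -3.8]
1.05 [ 7.06 -4.61]
1.16 [ 7.44 -5.47]
1.27 [ 7.72 -6.36]
```

Parked along the chute. Now I release, rise and retreat so the cameras can check.

Call:
servo_tool([
  [[0,0,0],[0,0,0]],
  [[0,0,0],[0,0,0]],
  [[0,0,0],[0,0,0]],
  [[0,0,0],[0,0,0]],
  [[0,0,1],[0,0,0]],
  [[0,0,3],[0,0,0]],
  [[0,0,6],[0,0,0]],
  [[0,0,9],[0,0,0]],
  [[0,0,13],[0,0,0]],
  [[0,0,13],[0,0,0]],
], grip=0.8)

```text
clock: 23.4
position: [0.584, 0.0049, 0.3021]
ee_rot: [1.251, 1.177, -1.228]
force: [0.6, 0.4, -0.2]
width: 0.799
```

Call:
servo_tool([
  [[-1,-4,0],[0,0,0]],
  [[-2,-8,0],[0,0,0]],
  [[-3,-12,0],[0,0,0]],
  [[-4,-16,0],[0,0,0]],
  [[-5,-20,0],[0,0,0]],
  [[-6,-24,0],[0,0,0]],
  [[-7,-28,0],[0,0,0]],
  [[-8,-32,0],[0,0,0]],
  [[-9,-35,0],[0,0,0]],
  [[-9,-35,0],[0,0,0]],
])

```text
clock: 24.4
position: [0.4912, -0.351, 0.3017]
ee_rot: [1.255, 1.173, -1.235]
force: [0.6, -0.6, -0.2]
width: 0.798
```

```bash
python3 - <<'E'
from cell import arm
from h import *
p=arm.get_image("top"); cv2.imwrite("pics/f_top.png",p["frame"]); crop(p,180,180,250,120,3.2,"pics/f_crop.png")
s=arm.get_image("scene"); cv2.imwrite("pics/f_scene.png",s["frame"]); o=arm.observe(); print(o["position"],o["force"],o["clock"])
E
```

```text
[ 0.49368311 -0.34549006  0.30215371] [ 0.17009592  0.87811933 -1.14434137] 24.5
```

View pics/f_crop.png

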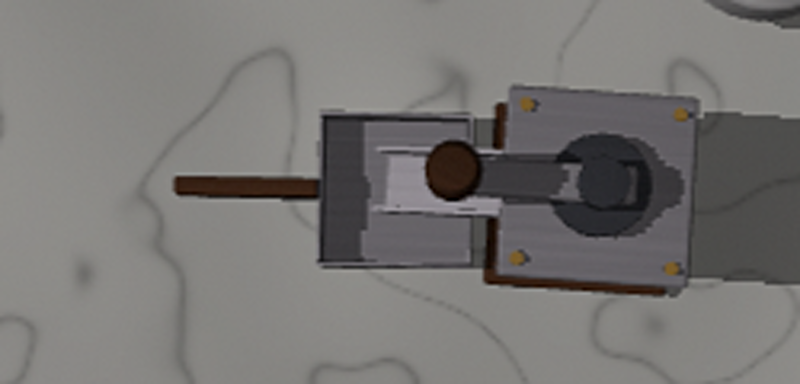

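View pics/f_top.png

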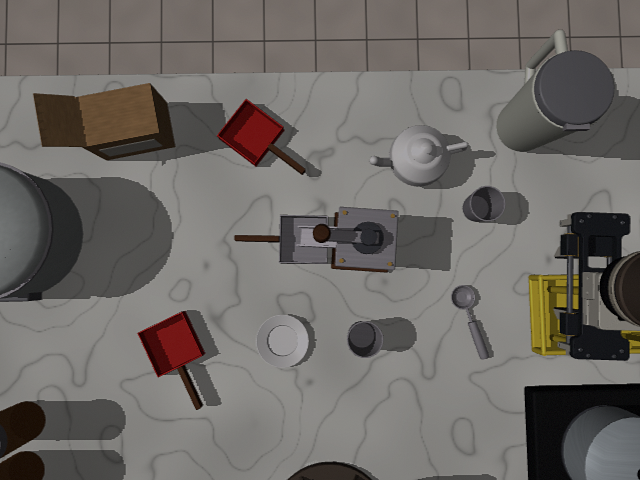

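View pics/f_scene.png

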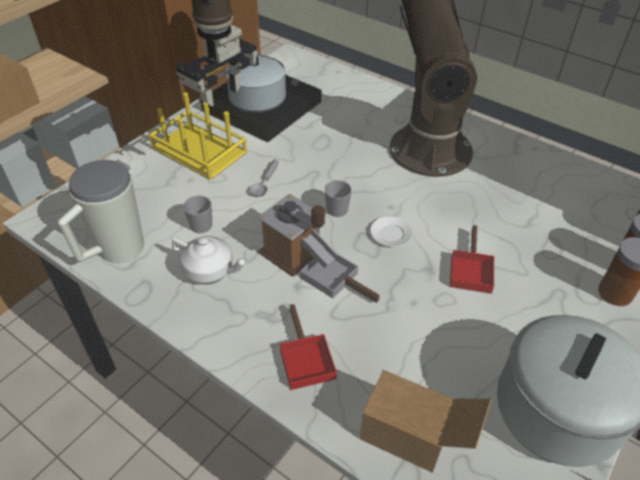

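```bash
python3 - <<'E'
from cell import arm
from h import *
p=arm.get_image("top");k=3.2
f=lambda u,v,z: at_z(p,[180+u/k,180+v/k],z)
C=[f(*c,.028) for c in[(321,112),(471,116),(472,266),(319,266)]]; hub=f(604,183,.163);kn=f(453,170,.203)
m=(f(380,149,.05)+f(374,211,.05))/2
pm=np.mean(C,0)
for d in(.03,.052,.08):
    out=hub+.12*np.array([np.sin(d),np.cos(d),0]); print("outlet",out[:2],"dist",np.hypot(*(pm-out)[:2]),"crank",np.arctan2(*(kn-hub)[:2])-d)
print(pm,hub,kn,"mouth edge",m)
E
```

```text
outlet [0.57672326 0.04189685] dist 0.0037045772029640988 crank 0.03548839803217203
outlet [0.57936099 0.04178865] dist 0.00110909286925757 crank 0.013488398032172035
outlet [0.58271356 0.04156705] dist 0.0023562374594312254 crank -0.01451160196782797
[0.58042151 0.04211327 0.028     ] [ 0.5731238  -0.07804915  0.163     ] [0.5787007  0.00698773 0.203     ] mouth edge [0.58535358 0.05333352 0.05      ]
```

All checks are within tolerance, so I'm handing in.

```bash
python3 -c "
from cell import arm
print(arm.observe()['dq'].round(3)); print(arm.sign_off())"
```

```text
[-0.02  -0.006 -0.016  0.006  0.002 -0.001 -0.001]
the job is handed in; nothing more can be done
None
```

I slid the steel pan under the chute by its handle. Then I held the knob and cranked clockwise at about 1 rad/s over the heavy point twice. I parked the handle above the chute, let go and backed away. I handed in at about 24.5 s of the 72 s allowed; sign-off gives no verdict.

- **Pan:** its middle measured about 1–4 mm from the chute's mouth, where 30 mm is allowed, and it looked flat on the counter.
- **Crank:** the handle measured within about 0.04 rad of the chute direction, where 0.35 is allowed, after two full turns past the start.
- **Racing and kick-back:** I had no direct reading of handle speed. The tool path was kept even, and the forces I read at the pauses between moves stayed near 10 N.
- **Other things:** in the final pictures the cups, teapot, saucer, spoon and red pans showed no visible shift. I compared these by eye and did not measure them.
- **Disagreement:** the mill axis I first measured in the images was about 2–3 mm off from what the forces showed while cranking. I corrected for it during the first turn.

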